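# Park the index plunger and swing the tool-assembly turntable to its stop

### The arm

A 6-joint arm with a two-finger parallel gripper is mounted at the origin on the work surface. World frame = base frame: x ahead of the robot, y to its left, z up, the work surface at z = 0. Lengths are in m, angles in degrees, forces in N, time in s.
With the tool pointing down it reaches from about 0.4 to 0.825 m from the base axis. Payload 7 kg.
Tool frame: the origin (TCP) lies on the centre line of the jaws, within the pads' length; the fingertips stand 11 mm ahead of it and the grasp point (between the pads) lies 8 mm behind it; z points along the fingers, y is the direction in which the jaws open and shut (so a half turn about z gives the same grasp; the last joint's range is limited). The gripper opens to 88 mm and grips with 3 to 60 N. Pads are 19 mm wide; open, the fingers measure 130 mm over their backs; the gripper's body (78 mm by 193 mm) begins 47 mm behind the grasp point.
Start: joints at [-50.93, 20.546, 0.682, 0, -70.136, -16.507], TCP at [0.259, -0.623, 0.238] pointing down, gripper open.
Joint ranges: [-176.03, 176.03], [-82.01, 121.73], [-58.28, 71.71], [-173.87, 95.51], [-174.79, -0.11], [-173.66, 173.66]. Speed limits (degrees/s): [136.94, 136.94, 172.46, 180, 180, 180].

### API

Orientations are given as [roll, pitch, yaw] about the fixed x, y, z axes, in that order (R = Rz(yaw) Ry(pitch) Rx(roll)).
In Python, from plant import ctrl, cams, order gives the robot as it stands.
- The arm moves only by the tool jog_arm, never from a script. Its argument "motion" is a list of rows, each an object with "offset": the shift along the tool's x, y, z in mm, a list of three; "roll": the turn about the tool's z in rad; "hand": the finger opening in mm, from 0 to 87.6. A call has 1 to 20 rows; each row is the pose to reach, as a shift and turn from the pose commanded when the call began, along the tool's axes at that moment; what a row does not reach only later rows make up. A row lasts 1/12 s, in which the tool goes at most 41.7 mm and 7.16 degrees, less where a joint would pass 70% of its speed; a pose out of reach is approached as far as the arm can. A call with a gripper value outside its range is refused whole. The fingers move at their own pace and stop on an object; the grip force is fixed at half the most. Time passes only in rows, so rows that repeat a pose let the fingers close. It gives the time, the measured TCP pose, the force and the opening at its end, in the units of the state.
- ctrl.get_obs(): the state, without advancing time (a new reading comes with each control period).
- cams.snapshot(name): name is "scene" or "top"; returns a dict with "img" (384x512x3 uint8, red, green, blue), "K" (3x3 intrinsics, pixels), "D" ([k1, k2, p1, p2, k3] as OpenCV has them; the pictures are not rectified), "cam_to_world" (4x4, takes a point from camera to world coordinates). Camera axes: x right, y down, z forward; pixel columns grow to the right and rows downward; lengths in m; the calibration is good to about 2 mm. A picture is of the moment at which its call begins. There is no depth.
- order.close_job(): hands the job in, once; it reports no verdict.
The state is a dict: "clock": time; "joint_pos": joint angles; "qvel": joint speeds; "tau": joint torques, N m; "tool_pos": TCP position; "orientation": TCP orientation; "force": force on the tool from outside, world axes, zero at the start; "moment": the same for the moment, N m; "opening": finger opening in m.
Only numpy, scipy, OpenCV 4.12 (cv2) and the standard library are available. Lean on these libraries where they do the work, as an engineer would, in place of code of your own. Each camera call takes 0.05 s, during which the arm holds its last target. There are 200 camera calls.

### The job

Free the turntable of the tool-assembly stand: pull its spring-loaded index plunger straight up until you feel it come up solid, back off a touch, turn the knob a quarter turn and ease it down into its rest notch without letting it snap, so that it stays retracted when you let go. Then swing the turntable clockwise (seen from above) by its upright handle until its lug rests against the stop. Force neither the plunger nor the stop (both are precise parts), leave the tool holder standing in the turntable, and leave the other things on the bench where they are.

Things in the scene. Friction and masses are not known exactly. Their poses are not given: they have to be found in the camera images.
- stand: tool-assembly stand bolted to the bench: round grey foot 276 across, 13 high, with a turntable and, at its rim, a bracket with the index plunger. Origin on the turntable's axis at the bench, z up. The plunger's axis is 102 from it, at -95 deg from its x axis (anticlockwise from above positive). Bracket: 34 wide under the knob, top 100 above the bench, reaching out to 159
- turntable: turntable 224 across, top plate 62 above the bench, rim slotted; the plunger's pin sits in a slot and locks it (0.5 deg of play). Origin on its axis 40 above the bench; its axes start parallel to the stand's. Freed, it turns stiffly (about 3 N at the handle), stays where left, and goes clockwise from above 90 to 110 deg to the stop
- spindle: index plunger: 10 thick pin sliding vertically, knob on top, a spring presses it down (5 N, plus 0.3 N per mm of lift, and 1.4 N of weight). Origin on its axis, at the bench while down, rising with it. How deep its barrel is screwed in differs and is not measured: the knob is free to turn from a lift of 7.5 to 15.5, and just 1.7 above that the pull ends on a solid shoulder. Shoulder and cross pin stand 25 N
- knob_grip (a point): middle of the plunger's round knurled black knob, 32 across, 26 high, axis vertical; 151 above the bench while the pin is down, more by the lift. Free space all round it, down to the bracket. In the rest notch the plunger stands 2 below the lift at which the knob comes free to turn, so 5.5 to 13.5 up, and stays there by itself
- knob (a joint): twist of the plunger's knob, rad, anticlockwise from above positive; 0 at the start, where its cross pin sits in a deep slot of the barrel and cannot turn (3 deg of play). Lifted clear it turns easily either way; the rest notch, 2 deep, is a quarter turn on (+1.57 or -1.57), and the cross pin drops into it from within 10 deg
- handle_grip (a point): middle of the grip of the turntable's upright round black handle, 20 across, axis vertical, 80 from the turntable's axis, its grip from 76 to 165 above the bench; this point 135 above the bench
- lug_face (a point): middle of the leading face of the stop lug, a steel block 14 wide sticking out of the turntable's rim outside the handle, reaching 130 from the axis; this point is 121 from the axis, 49 above the bench
- stop_face (a point): middle of the face of the stop, a dark steel block 20 wide, top 55 above the bench, clamped on the foot, at a different place round it from stand to stand. This point is 121 from the axis, 49 above the bench; lug_face meets it when the lug rests on the stop. The stop takes 25 N
- tool_holder: tool holder with a cutter, 50 across at the flange, standing loose in the sleeve at the middle of the turntable, its nut 34 across up to 137, its cutter 10 across up to 167 above the bench; origin on its axis at the flange's underside, 87 above the bench; about 0.55 kg
- hook_spanner: hook spanner of dark steel lying flat, 230 x 55 x 9; origin under its middle
- collet_nut: collet nut, a dark steel ring 34 across, 19 high; origin under its centre
- collet: small steel collet standing on its narrow end, 21 across, 31 high; origin under its centre
- pull_stud: steel pull stud standing on the bench, 18 across, 26 high; origin under its centre
- carton: white box 90 x 130 x 50; origin under its centre
- carton2: red box 75 x 110 x 45; origin under its centre

How it is judged (in metres and radians):
On the way:
1. the plunger is parked: retracted, a quarter turn on, held by its rest notch with nothing touching the knob (z of knob_grip in the frame of stand above 0.1553 m and (value of joint knob between 1.4 and 1.74 rad or value of joint knob between -1.74 and -1.4 rad) and contact force between spindle and the fingers below 0.2 N), for 0.3 s.
At the end, for the whole second after the job is handed in: the plunger stays retracted in its rest notch by itself (knob a quarter turn from its start, within 10 degrees, and more than 4.3 mm up), the turntable is at rest with its lug against the stop (within 2 mm), the tool holder stands upright in the turntable (z of knob_grip in the frame of stand above 0.1553 m and (value of joint knob between 1.4 and 1.74 rad or value of joint knob between -1.74 and -1.4 rad) and horizontal distance between lug_face and stop_face below 0.002 m and angular speed of turntable below 0.05 rad/s and angle between tool_holder's own z axis and vertical below 0.1 rad); the robot touches nothing.
It fails at once if the plunger is forced: its cross pin, shoulder or pin pressed, or let snap, with more than 25 N on barrel or index ring (contact force between spindle and stand above 25 N).
It fails at once if the turntable is forced against the pin or rammed on the stop (more than 25 N) (contact force between turntable and stand above 25 N).
It fails at once if the tool holder is knocked or lifted out of its place (distance of tool_holder from where it was at the start of the episode above 0.012 m or angle between tool_holder's own z axis and vertical above 0.15 rad).
It fails at once if another thing on the bench is disturbed (moved more than 30 mm) (distance of any of hook_spanner, collet_nut, collet, pull_stud, carton, carton2 from where it was at the start of the episode above 0.03 m).
It also fails if it takes over 72 s, if anything falls off the work surface, if the arm or the gripper's body presses on something with over 40 N, if the wrist force passes 120 N, or if a joint passes its speed limit or range.

## Working session

There is one attempt and no reset: what is moved stays moved. The work goes in short steps, Python scripts to look and compute and a tool call to move; the robot and the scene stay as the last step left them, time stands still between calls to the robot, and variables do not carry over. Pictures are saved under pics/ and viewed, about 8 in all and at most 12, crops included, and the job is handed in when it is done.

Besides the shell and the picture viewer there is one more tool, called after "Emit:" as name([rows], argument=value, ...), one row to a line, values as JSON. jog_arm: Moves the arm, as the interface text tells. Its arguments: {"type":"object","properties":{"motion":{"type":"array"}},"required":["motion"]}

```bash
mkdir -p pics
python3 - <<'E'
from plant import ctrl,cams
import cv2,numpy as np
o=ctrl.get_obs();print({k:np.round(v,3).tolist() for k,v in o.items()})
for n in("scene","top"):
    s=cams.snapshot(n);np.savez(f"pics/{n}0.npz",**s)
    cv2.imwrite(f"pics/{n}0.png",cv2.resize(s["img"][:,:,::-1],None,fx=1.5,fy=1.5))
    print(n,np.round(s["K"],1).tolist(),s["D"],np.round(s["cam_to_world"],3).tolist())
E
```

```text
{'clock': 0.0, 'joint_pos': [-50.929, 20.593, 0.632, -0.022, -70.134, -16.506], 'qvel': [0.016, 0.085, -0.016, -0.111, 0.022, 0.095], 'tau': [-0.001, -58.272, 29.306, 6.997, 0.007, -0.0], 'tool_pos': [0.259, -0.623, 0.237], 'orientation': [179.903, -0.007, -157.443], 'force': [-0.168, -0.21, -0.133], 'moment': [0.026, 0.016, 0.008], 'opening': 0.088}
scene [[371.2, 0.0, 254.0], [0.0, 371.2, 197.7], [0.0, 0.0, 1.0]] [-0.02262492  0.          0.          0.          0.        ] [[-0.801, 0.423, -0.423, 1.042], [0.599, 0.569, -0.563, 0.631], [0.002, -0.705, -0.709, 0.901], [0.0, 0.0, 0.0, 1.0]]
top [[487.2, 0.0, 264.5], [0.0, 487.2, 191.4], [0.0, 0.0, 1.0]] [0.012963 0.       0.       0.       0.      ] [[-0.023, -0.982, 0.188, 0.277], [-1.0, 0.022, -0.007, 0.011], [0.003, -0.188, -0.982, 1.605], [0.0, 0.0, 0.0, 1.0]]
```

View pics/top0.png

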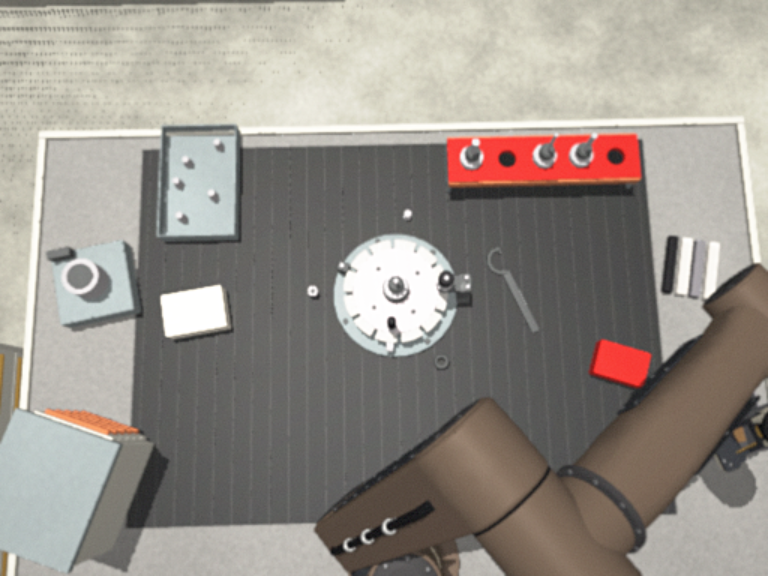

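View pics/scene0.png

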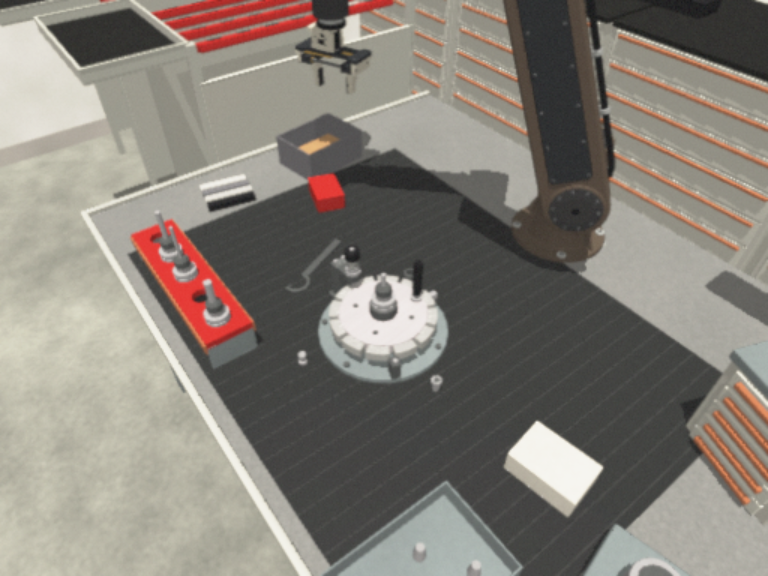

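The top view (shown at 1.5x) has the stand at (396,288), the knob at (447,281), the handle at (392,325), the lug at (391,345) and the stop at (343,268). In the scene view the knob is at (351,254), the handle at (418,278) and the stop at (395,367). Next I'll measure from crops.

```bash
cat > h.py <<'E'
import numpy as np,cv2
def load(n): return dict(np.load(f"pics/{n}.npz"))
def ray(s,px):
    u=cv2.undistortPoints(np.float64([[px]]),s["K"],s["D"])[0,0]
    M=s["cam_to_world"];d=M[:3,:3]@[u[0],u[1],1];return M[:3,3],d
def onplane(s,px,z):
    c,d=ray(s,px);return c+d*(z-c[2])/d[2]
def proj(s,P):
    M=np.linalg.inv(s["cam_to_world"]);r,_=cv2.Rodrigues(M[:3,:3])
    return cv2.projectPoints(np.float64(P).reshape(-1,1,3),r,M[:3,3],s["K"],s["D"])[0][:,0]
def tri(s1,p1,s2,p2):
    c1,d1=ray(s1,p1);c2,d2=ray(s2,p2)
    t=np.linalg.lstsq(np.c_[d1,-d2],c2-c1,rcond=None)[0]
    a=c1+t[0]*d1;b=c2+t[1]*d2;return (a+b)/2,np.linalg.norm(a-b)
def crop(s,x,y,w,h,f): return cv2.resize(s["img"][y:y+h,x:x+w,::-1],None,fx=f,fy=f,interpolation=cv2.INTER_CUBIC)
E
python3 - <<'E'
from h import *
t=load("top0");s=load("scene0")
a=crop(t,215,150,110,95,7);b=crop(s,205,155,100,100,6)
cv2.imwrite("pics/tc.png",a[:600,:770]);cv2.imwrite("pics/sc.png",b)
for n,q,box,th in(("top",t,(215,150,110,95),60),("scene",s,(205,155,100,100),60)):
    x,y,w,h=box;im=q["img"][y:y+h,x:x+w];g=im.max(2);
    for th in(25,35):
        m=(g<th).astype(np.uint8);k,l,st,c=cv2.connectedComponentsWithStats(m)
        print(n,th,[(st[i].tolist(),np.round(c[i]+[x,y],1).tolist()) for i in range(1,k) if 8<st[i,4]<400])
E
```

```text
top 25 []
top 35 []
scene 25 []
scene 35 []
```

View pics/tc.png

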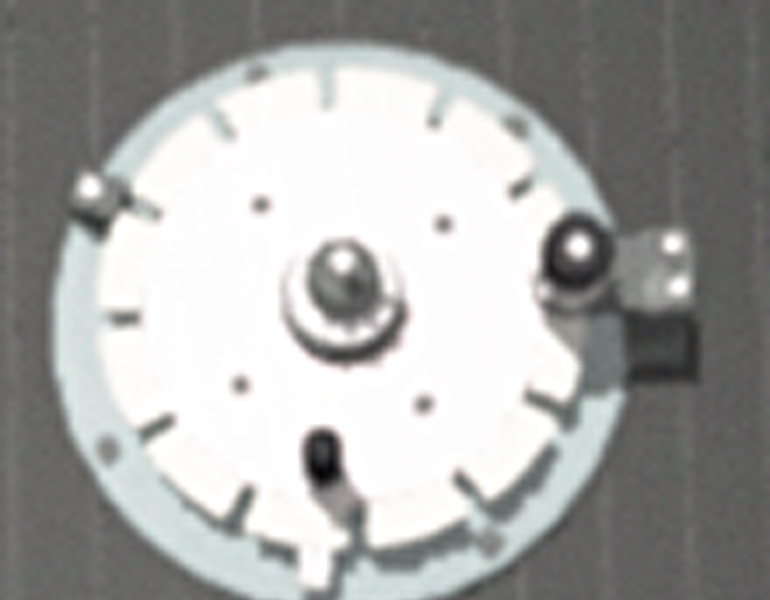

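View pics/sc.png

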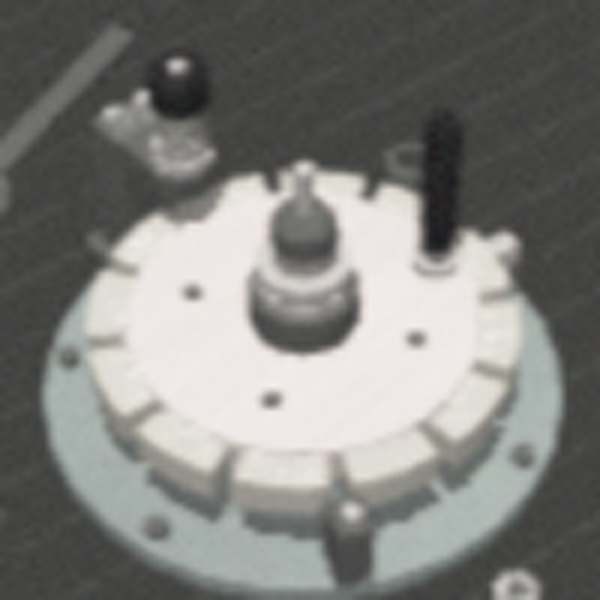

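In the top crop (7x) the knob is at (578,250), the handle at (322,457), the lug at (318,570) and the stop at (95,195). In the scene crop (6x) the knob is at (178,83), the handle runs from (440,112) to (437,255), and the stop top is at (350,515).

Run:
```python
from h import *
t=load("top0");s=load("scene0")
def blobs(q,box,lo,hi,amin):
    x,y,w,h=box;im=cv2.resize(q["img"][y:y+h,x:x+w],None,fx=4,fy=4,interpolation=cv2.INTER_CUBIC);g=im.max(2)
    m=((g>=lo)&(g<hi)).astype(np.uint8);m=cv2.morphologyEx(m,cv2.MORPH_OPEN,np.ones((5,5)))
    k,l,st,c=cv2.connectedComponentsWithStats(m)
    for i in range(1,k):
        if st[i,4]>amin*16: print("  ",np.round((c[i]+.5)/4-.5+[x,y],2),"box",st[i,:2]/4+[x,y],st[i,2:4]/4,st[i,4]/16)
for th in(50,60):
    print(th,"top knob");blobs(t,(288,175,20,20),0,th,20)
    print("top handle");blobs(t,(255,205,14,20),0,th,8)
    print("scene knob");blobs(s,(225,158,20,20),0,th,20)
    print("scene handle");blobs(s,(270,170,16,32),0,th,20)
# foot ellipse: not mat (mat is neutral dark): bright> 110 hull in top
x,y,w,h=215,150,110,95
for n,q,(x,y,w,h) in(("top",t,(215,150,110,95)),("scene",s,(205,180,100,90))):
    im=q["img"][y:y+h,x:x+w].astype(int)
    for nm,m in(("white",(im.min(2)>195)),):
        m=m.astype(np.uint8);k,l,st,c=cv2.connectedComponentsWithStats(m);i=1+st[1:,4].argmax()
        cn=max(cv2.findContours((l==i).astype(np.uint8),0,2)[0],key=cv2.contourArea)
        print(n,nm,st[i],cv2.minEnclosingCircle(cn))
    # foot (teal: b>r+8)
    m=((im[:,:,2]-im[:,:,0]>6)&(im.max(2)>90)).astype(np.uint8);m=cv2.morphologyEx(m,cv2.MORPH_OPEN,np.ones((3,3)))
    pts=np.argwhere(m)[:,::-1]; hull=cv2.convexHull(pts.astype(np.int32))[:,0]+[x,y]
    P=np.array([onplane(q,p,.013)[:2] for p in hull])
    from scipy.optimize import least_squares
    r=least_squares(lambda v:np.hypot(*(P-v[:2]).T)-v[2],[*P.mean(0),.138],loss="soft_l1",f_scale=.002)
    print(n,"foot circle",r.x,len(P),np.round(np.abs(r.fun).max(),4))
```

```text
50 top knob
top handle
   [260.77 216.6 ] box [259.25 215.5 ] [4.  3.5] 11.375
scene knob
   [234.83 170.52] box [230.   166.75] [10.    7.75] 50.125
scene handle
   [278.2  184.45] box [275.75 174.75] [ 6.25 21.75] 105.0
60 top knob
top handle
   [260.79 216.3 ] box [259.25 214.5 ] [4.  4.5] 14.75
scene knob
   [234.65 169.64] box [229.25 164.5 ] [11.25 10.25] 76.125
scene handle
   [278.31 183.72] box [275.25 173.25] [ 7.25 23.5 ] 133.375
top white [   8    7   80   79 3968] ((48.11333465576172, 46.0), 40.71961975097656)
top foot circle [0.5655323  0.00272663 0.13661294] 33 0.0028
scene white [  14    4   73   52 2188] ((50.120689392089844, 27.60344886779785), 36.14777755737305)Traceback (most recent call last):
  File "<stdin>", line 24, in <module>
TypeError: 'NoneType' object is not subscriptable
```

Run:
```python
from h import *
t=load("top0");s=load("scene0")
C=np.array([.5655,.0027])
T=lambda x,y:(215+x/7-.43,150+y/7-.43)
S=lambda x,y:(205+x/6-.42,155+y/6-.42)
def show(n,P,e=0):
    d=P[:2]-C;print(n,np.round(P,4),"err",round(e,4),"r",round(np.hypot(*d),4),"ang",round(np.degrees(np.arctan2(d[1],d[0])),1))
k=T(577,250),S(179,84);show("knob tri",*tri(t,k[0],s,k[1]))
show(" top@151",onplane(t,k[0],.151));show(" scene@151",onplane(s,k[1],.151))
h=T(322,457),S(439,183);show("handle tri",*tri(t,h[0],s,h[1]))
show(" top@120",onplane(t,h[0],.120));show(" scene@120",onplane(s,h[1],.120))
show("holder top tip",*tri(t,T(342,258),s,S(303,170)))
show("stop",*tri(t,T(92,185),s,S(350,512)))
show("stop top@55",onplane(t,T(92,185),.055));show("lug top@55",onplane(t,T(316,570),.056))
```

```text
knob tri [ 0.57   -0.0983  0.1553] err 0.0014 r 0.1011 ang -87.5
 top@151 [ 0.5714 -0.0992  0.151 ] err 0 r 0.102 ang -86.7
 scene@151 [ 0.5668 -0.102   0.151 ] err 0 r 0.1047 ang -89.3
handle tri [0.487  0.0138 0.1236] err 0.0001 r 0.0793 ang 172.0
 top@120 [0.4875 0.0138 0.12  ] err 0 r 0.0788 ang 171.9
 scene@120 [0.4844 0.0108 0.12  ] err 0 r 0.0815 ang 174.3
holder top tip [0.5664 0.0034 0.169 ] err 0.0004 r 0.0011 ang 37.5
stop [0.6243 0.1179 0.0647] err 0.0011 r 0.1293 ang 63.0
stop top@55 [0.6268 0.1182 0.055 ] err 0 r 0.1308 ang 62.0
lug top@55 [0.4447 0.0178 0.056 ] err 0 r 0.1217 ang 172.9
```

Measurements agree with the given sizes: knob radius about 102 mm, handle about 80 mm, and stop and lug about 102° apart. Knob is at about (0.570, -0.099). I'll move above it with the jaws along world x.

Emit:
jog_arm([
  {"offset":[-488,364,0],"roll":-1.177,"hand":87.6},
  {"offset":[-488,364,0],"roll":-1.177,"hand":87.6},
  {"offset":[-488,364,0],"roll":-1.177,"hand":87.6},
  {"offset":[-488,364,0],"roll":-1.177,"hand":87.6},
  {"offset":[-488,364,0],"roll":-1.177,"hand":87.6},
  {"offset":[-488,364,0],"roll":-1.177,"hand":87.6},
  {"offset":[-488,364,0],"roll":-1.177,"hand":87.6},
  {"offset":[-488,364,0],"roll":-1.177,"hand":87.6},
  {"offset":[-488,364,0],"roll":-1.177,"hand":87.6},
  {"offset":[-488,364,0],"roll":-1.177,"hand":87.6},
  {"offset":[-488,364,0],"roll":-1.177,"hand":87.6},
  {"offset":[-488,364,0],"roll":-1.177,"hand":87.6},
  {"offset":[-488,364,0],"roll":-1.177,"hand":87.6},
  {"offset":[-488,364,0],"roll":-1.177,"hand":87.6},
  {"offset":[-488,364,0],"roll":-1.177,"hand":87.6},
  {"offset":[-488,364,0],"roll":-1.177,"hand":87.6},
  {"offset":[-488,364,0],"roll":-1.177,"hand":87.6},
  {"offset":[-488,364,0],"roll":-1.177,"hand":87.6},
])

```text
clock: 1.6
tool_pos: [0.5695, -0.0999, 0.2371]
orientation: [179.9, -0.0, -90.0]
force: [-0.4, -0.5, -0.1]
opening: 0.0873
```

Emit:
jog_arm([
  {"offset":[0,0,0],"roll":1.571,"hand":70},
  {"offset":[0,0,0],"roll":1.571,"hand":70},
  {"offset":[0,0,0],"roll":1.571,"hand":70},
  {"offset":[0,0,0],"roll":1.571,"hand":70},
  {"offset":[0,0,0],"roll":1.571,"hand":70},
  {"offset":[0,0,0],"roll":1.571,"hand":70},
  {"offset":[0,0,0],"roll":1.571,"hand":70},
  {"offset":[0,0,0],"roll":1.571,"hand":70},
  {"offset":[0,0,0],"roll":1.571,"hand":70},
  {"offset":[0,0,0],"roll":1.571,"hand":70},
  {"offset":[0,0,30],"roll":1.571,"hand":70},
  {"offset":[0,0,50],"roll":1.571,"hand":70},
  {"offset":[0,0,70],"roll":1.571,"hand":70},
  {"offset":[0,0,80],"roll":1.571,"hand":60},
  {"offset":[0,0,90],"roll":1.571,"hand":50},
  {"offset":[0,0,94],"roll":1.571,"hand":46},
  {"offset":[0,0,94],"roll":1.571,"hand":43},
  {"offset":[0,0,94],"roll":1.571,"hand":40},
  {"offset":[0,0,94],"roll":1.571,"hand":38},
  {"offset":[0,0,94],"roll":1.571,"hand":38},
])

```text
clock: 3.27
tool_pos: [0.5705, -0.0999, 0.1445]
orientation: [180.0, 0.1, -180.0]
force: [-0.5, -0.1, -0.6]
opening: 0.0387
```

Run:
```python
from plant import ctrl,cams
from h import *
o=ctrl.get_obs();print({k:np.round(o[k],3).tolist() for k in("clock","tool_pos","orientation","force","moment","opening","joint_pos")})
s=cams.snapshot("scene");a=crop(s,195,120,100,100,6);cv2.imwrite("pics/s1.png",a)
```

```text
{'clock': 3.267, 'tool_pos': [0.571, -0.1, 0.145], 'orientation': [179.992, 0.096, -179.977], 'force': [-0.54, -0.106, -0.643], 'moment': [0.014, -0.015, 0.015], 'opening': 0.039, 'joint_pos': [9.414, 16.004, -18.938, 0.009, -54.962, -99.396]}
```

View pics/s1.png

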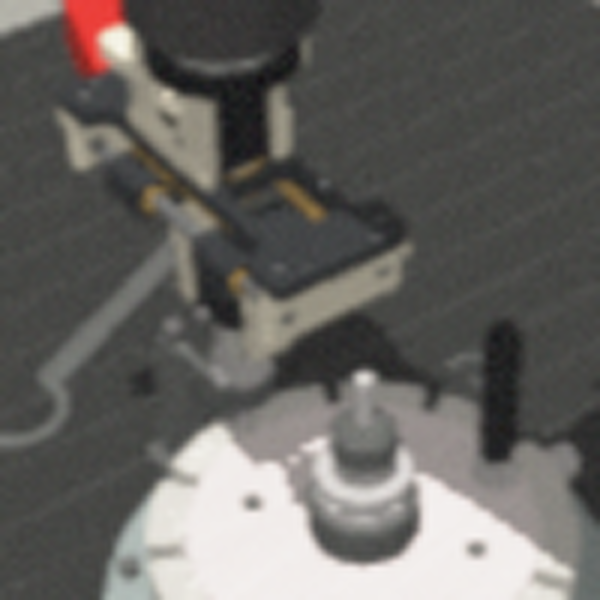

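The fingers straddle the knob, with no contact at 38.7 mm. I'll close gently to find the centre in y.

Emit:
jog_arm([
  {"offset":[0,0,0],"roll":0,"hand":36},
  {"offset":[0,0,0],"roll":0,"hand":35},
  {"offset":[0,0,0],"roll":0,"hand":35},
  {"offset":[0,0,0],"roll":0,"hand":35},
])

```text
clock: 3.65
tool_pos: [0.57, -0.0999, 0.1436]
orientation: [-180.0, 0.0, 180.0]
force: [0.2, -0.4, -0.5]
opening: 0.0348
```

Emit:
jog_arm([
  {"offset":[0,0,0],"roll":0,"hand":34},
  {"offset":[0,0,0],"roll":0,"hand":34},
  {"offset":[0,0,0],"roll":0,"hand":34},
])

```text
clock: 3.9
tool_pos: [0.5699, -0.0999, 0.1435]
orientation: [-180.0, -0.0, 180.0]
force: [0.5, -1.0, 0.1]
opening: 0.034
```

Emit:
jog_arm([
  {"offset":[0,0,0],"roll":0,"hand":33},
  {"offset":[0,0,0],"roll":0,"hand":33},
  {"offset":[0,0,0],"roll":0,"hand":33},
])

```text
clock: 4.15
tool_pos: [0.57, -0.0999, 0.1436]
orientation: [-180.0, 0.0, 180.0]
force: [0.4, -0.7, 0.1]
opening: 0.0331
```

Emit:
jog_arm([
  {"offset":[0,0,0],"roll":0,"hand":32.4},
  {"offset":[0,0,0],"roll":0,"hand":32.4},
  {"offset":[0,0,0],"roll":0,"hand":32.4},
])

```text
clock: 4.4
tool_pos: [0.5699, -0.0999, 0.1436]
orientation: [180.0, 0.0, 180.0]
force: [0.4, 0.3, 0.2]
opening: 0.0326
```

Emit:
jog_arm([
  {"offset":[0,0,0],"roll":0,"hand":46},
  {"offset":[0,0,0],"roll":0,"hand":46},
  {"offset":[0,0,0],"roll":-1.571,"hand":46},
  {"offset":[0,0,0],"roll":-1.571,"hand":46},
  {"offset":[0,0,0],"roll":-1.571,"hand":46},
  {"offset":[0,0,0],"roll":-1.571,"hand":46},
  {"offset":[0,0,0],"roll":-1.571,"hand":46},
  {"offset":[0,0,0],"roll":-1.571,"hand":46},
  {"offset":[0,0,0],"roll":-1.571,"hand":46},
  {"offset":[0,0,0],"roll":-1.571,"hand":46},
  {"offset":[0,0,0],"roll":-1.571,"hand":46},
  {"offset":[0,0,0],"roll":-1.571,"hand":46},
  {"offset":[0,0,0],"roll":-1.571,"hand":46},
  {"offset":[0,0,0],"roll":-1.571,"hand":46},
  {"offset":[0,0,0],"roll":-1.571,"hand":46},
  {"offset":[0,0,0],"roll":-1.571,"hand":40},
  {"offset":[0,0,0],"roll":-1.571,"hand":37},
  {"offset":[0,0,0],"roll":-1.571,"hand":36},
  {"offset":[0,0,0],"roll":-1.571,"hand":36},
  {"offset":[0,0,0],"roll":-1.571,"hand":36},
])

```text
clock: 6.07
tool_pos: [0.57, -0.0999, 0.1436]
orientation: [-180.0, 0.0, -90.1]
force: [-0.1, -0.5, -0.4]
opening: 0.0361
```

Emit:
jog_arm([
  {"offset":[0,0,0],"roll":0,"hand":34.5},
  {"offset":[0,0,0],"roll":0,"hand":34.5},
  {"offset":[0,0,0],"roll":0,"hand":34.5},
])

```text
clock: 6.32
tool_pos: [0.5697, -0.1, 0.1435]
orientation: [180.0, -0.0, -90.0]
force: [-1.4, 0.3, 1.3]
opening: 0.0342
```

Emit:
jog_arm([
  {"offset":[0,0,0],"roll":0,"hand":33.3},
  {"offset":[0,0,0],"roll":0,"hand":33.3},
  {"offset":[0,0,0],"roll":0,"hand":33.3},
])

```text
clock: 6.57
tool_pos: [0.5695, -0.1, 0.1435]
orientation: [180.0, -0.0, -90.0]
force: [-3.0, 1.5, 2.9]
opening: 0.0333
```

The knob pushes the tool toward -x, so I'll shift 1 mm that way and close again.

Emit:
jog_arm([
  {"offset":[0,1,0],"roll":0,"hand":34.5},
  {"offset":[0,1,0],"roll":0,"hand":34},
  {"offset":[0,1,0],"roll":0,"hand":33.3},
  {"offset":[0,1,0],"roll":0,"hand":33.3},
  {"offset":[0,1,0],"roll":0,"hand":33.3},
])

```text
clock: 6.98
tool_pos: [0.569, -0.0999, 0.1436]
orientation: [-180.0, -0.0, -90.0]
force: [-1.0, 0.2, 0.7]
opening: 0.0331
```

Emit:
jog_arm([
  {"offset":[0,0,0],"roll":0,"hand":32.5},
  {"offset":[0,0,0],"roll":0,"hand":32.5},
  {"offset":[0,0,0],"roll":0,"hand":32.5},
])

```text
clock: 7.23
tool_pos: [0.5688, -0.1, 0.1436]
orientation: [180.0, -0.0, -90.0]
force: [-1.5, 0.4, 1.6]
opening: 0.0326
```

Emit:
jog_arm([
  {"offset":[0,0.3,0],"roll":0,"hand":32.5},
  {"offset":[0,0.3,0],"roll":0,"hand":31.5},
  {"offset":[0,0.3,0],"roll":0,"hand":28},
  {"offset":[0,0.3,0],"roll":0,"hand":28},
  {"offset":[0,0.3,0],"roll":0,"hand":28},
  {"offset":[0,0.3,0],"roll":0,"hand":28},
])

```text
clock: 7.73
tool_pos: [0.5685, -0.0999, 0.1435]
orientation: [180.0, -0.0, -90.0]
force: [-1.5, 0.4, 2.7]
opening: 0.031
```

Emit:
jog_arm([
  {"offset":[0,0,-0.5],"roll":0,"hand":28},
  {"offset":[0,0,-1],"roll":0,"hand":28},
  {"offset":[0,0,-1.5],"roll":0,"hand":28},
  {"offset":[0,0,-2],"roll":0,"hand":28},
  {"offset":[0,0,-2],"roll":0,"hand":28},
  {"offset":[0,0,-2],"roll":0,"hand":28},
])

```text
clock: 8.23
tool_pos: [0.5684, -0.0999, 0.1451]
orientation: [180.0, 0.0, -90.0]
force: [-0.5, 0.2, -7.2]
opening: 0.031
```

Emit:
jog_arm([
  {"offset":[0,0,-0.5],"roll":0,"hand":28},
  {"offset":[0,0,-1],"roll":0,"hand":28},
  {"offset":[0,0,-1.5],"roll":0,"hand":28},
  {"offset":[0,0,-2],"roll":0,"hand":28},
  {"offset":[0,0,-2],"roll":0,"hand":28},
  {"offset":[0,0,-2],"roll":0,"hand":28},
])

```text
clock: 8.73
tool_pos: [0.5684, -0.0999, 0.1475]
orientation: [180.0, 0.0, -90.0]
force: [-1.2, -0.6, -7.0]
opening: 0.0315
```

Emit:
jog_arm([
  {"offset":[0,0,-1],"roll":0,"hand":28},
  {"offset":[0,0,-2],"roll":0,"hand":28},
  {"offset":[0,0,-3],"roll":0,"hand":28},
  {"offset":[0,0,-3.5],"roll":0,"hand":28},
  {"offset":[0,0,-3.5],"roll":0,"hand":28},
  {"offset":[0,0,-3.5],"roll":0,"hand":28},
])

```text
clock: 9.23
tool_pos: [0.5685, -0.0999, 0.151]
orientation: [180.0, 0.0, -90.0]
force: [-1.9, 1.1, -8.6]
opening: 0.0315
```

Emit:
jog_arm([
  {"offset":[0,0,-0.4],"roll":0,"hand":28},
  {"offset":[0,0,-0.8],"roll":0,"hand":28},
  {"offset":[0,0,-0.8],"roll":0,"hand":28},
  {"offset":[0,0,-0.8],"roll":0,"hand":28},
])

```text
clock: 9.57
tool_pos: [0.5685, -0.1, 0.1518]
orientation: [180.0, 0.0, -90.0]
force: [-2.2, 0.5, -9.3]
opening: 0.0313
```

Emit:
jog_arm([
  {"offset":[0,0,-0.4],"roll":0,"hand":28},
  {"offset":[0,0,-0.8],"roll":0,"hand":28},
  {"offset":[0,0,-0.8],"roll":0,"hand":28},
  {"offset":[0,0,-0.8],"roll":0,"hand":28},
])

```text
clock: 9.9
tool_pos: [0.5685, -0.0999, 0.1526]
orientation: [180.0, 0.0, -90.0]
force: [-1.7, 0.4, -9.5]
opening: 0.0314
```

Emit:
jog_arm([
  {"offset":[0,0,-0.4],"roll":0,"hand":28},
  {"offset":[0,0,-0.8],"roll":0,"hand":28},
  {"offset":[0,0,-0.8],"roll":0,"hand":28},
  {"offset":[0,0,-0.8],"roll":0,"hand":28},
])

```text
clock: 10.23
tool_pos: [0.5686, -0.0999, 0.1534]
orientation: [180.0, 0.0, -90.0]
force: [-3.0, 1.3, -9.4]
opening: 0.0313
```

Emit:
jog_arm([
  {"offset":[0,0,-0.4],"roll":0,"hand":28},
  {"offset":[0,0,-0.7],"roll":0,"hand":28},
  {"offset":[0,0,-0.7],"roll":0,"hand":28},
  {"offset":[0,0,-0.7],"roll":0,"hand":28},
])

```text
clock: 10.57
tool_pos: [0.5686, -0.0999, 0.1541]
orientation: [180.0, -0.0, -90.0]
force: [-2.2, -0.5, -8.5]
opening: 0.0315
```

Emit:
jog_arm([
  {"offset":[0,0,-0.4],"roll":0,"hand":28},
  {"offset":[0,0,-0.7],"roll":0,"hand":28},
  {"offset":[0,0,-0.7],"roll":0,"hand":28},
  {"offset":[0,0,-0.7],"roll":0,"hand":28},
])

```text
clock: 10.9
tool_pos: [0.5686, -0.0999, 0.1549]
orientation: [180.0, 0.0, -90.0]
force: [-3.3, 0.7, -8.6]
opening: 0.0316
```

Emit:
jog_arm([
  {"offset":[0,0,-0.4],"roll":0,"hand":28},
  {"offset":[0,0,-0.7],"roll":0,"hand":28},
  {"offset":[0,0,-0.7],"roll":0,"hand":28},
  {"offset":[0,0,-0.7],"roll":0,"hand":28},
])

```text
clock: 11.23
tool_pos: [0.5686, -0.1, 0.1555]
orientation: [180.0, -0.0, -90.0]
force: [-3.4, -0.1, -9.0]
opening: 0.0314
```

Emit:
jog_arm([
  {"offset":[0,0,-0.4],"roll":0,"hand":28},
  {"offset":[0,0,-0.7],"roll":0,"hand":28},
  {"offset":[0,0,-0.7],"roll":0,"hand":28},
  {"offset":[0,0,-0.7],"roll":0,"hand":28},
])

```text
clock: 11.57
tool_pos: [0.5686, -0.0999, 0.1562]
orientation: [180.0, 0.0, -90.0]
force: [-2.9, 0.1, -10.5]
opening: 0.0318
```

Emit:
jog_arm([
  {"offset":[0,0,-0.4],"roll":0,"hand":28},
  {"offset":[0,0,-0.7],"roll":0,"hand":28},
  {"offset":[0,0,-0.7],"roll":0,"hand":28},
  {"offset":[0,0,-0.7],"roll":0,"hand":28},
])

```text
clock: 11.9
tool_pos: [0.5686, -0.0999, 0.1569]
orientation: [180.0, 0.0, -90.0]
force: [-2.8, 0.5, -9.5]
opening: 0.0316
```

Emit:
jog_arm([
  {"offset":[0,0,-0.4],"roll":0,"hand":28},
  {"offset":[0,0,-0.7],"roll":0,"hand":28},
  {"offset":[0,0,-0.7],"roll":0,"hand":28},
  {"offset":[0,0,-0.7],"roll":0,"hand":28},
])

```text
clock: 12.23
tool_pos: [0.5686, -0.0999, 0.1577]
orientation: [180.0, 0.0, -90.0]
force: [-2.9, -0.1, -10.5]
opening: 0.0315
```

Emit:
jog_arm([
  {"offset":[0,0,-0.4],"roll":0,"hand":28},
  {"offset":[0,0,-0.7],"roll":0,"hand":28},
  {"offset":[0,0,-0.7],"roll":0,"hand":28},
  {"offset":[0,0,-0.7],"roll":0,"hand":28},
])

```text
clock: 12.57
tool_pos: [0.5685, -0.0999, 0.1579]
orientation: [180.0, 0.0, -90.0]
force: [-2.1, -0.6, -14.9]
opening: 0.0316
```

The shoulder is felt at z ≈ 0.1578, where the force jumped from 10.5 to 14.9 N. I'll back off about 0.9 mm.

Emit:
jog_arm([
  {"offset":[0,0.2,0.6],"roll":0,"hand":28},
  {"offset":[0,0.2,1.2],"roll":0,"hand":28},
  {"offset":[0,0.2,1.2],"roll":0,"hand":28},
  {"offset":[0,0.2,1.2],"roll":0,"hand":28},
])

```text
clock: 12.9
tool_pos: [0.5685, -0.1, 0.1574]
orientation: [-180.0, -0.0, -90.0]
force: [-2.4, -0.7, -10.5]
opening: 0.0313
```

Emit:
jog_arm([
  {"offset":[0,0,0.4],"roll":0,"hand":28},
  {"offset":[0,0,0.4],"roll":0,"hand":28},
  {"offset":[0,0,0.4],"roll":0.05,"hand":28},
  {"offset":[0,0,0.4],"roll":0.1,"hand":28},
  {"offset":[0,0,0.4],"roll":0.15,"hand":28},
  {"offset":[0,0,0.4],"roll":0.15,"hand":28},
])

```text
clock: 13.4
tool_pos: [0.5685, -0.0999, 0.1569]
orientation: [-180.0, 0.0, -98.7]
force: [-2.8, -0.0, -11.1]
opening: 0.0312
```

Run:
```python
from plant import ctrl
import numpy as np
o=ctrl.get_obs();print({k:np.round(o[k],4).tolist() for k in("clock","tool_pos","orientation","force","moment","opening")})
```

```text
{'clock': 13.4, 'tool_pos': [0.5685, -0.0999, 0.1569], 'orientation': [-179.9871, 0.0026, -98.7208], 'force': [-2.7951, -0.0122, -11.082], 'moment': [0.0903, 1.152, 0.0018], 'opening': 0.0312}
```

Turned 8.7° with no moment, so the knob is free. I'll complete the quarter turn.

Emit:
jog_arm([
  {"offset":[0,0,0],"roll":0.1,"hand":28},
  {"offset":[0,0,0],"roll":0.2,"hand":28},
  {"offset":[0,0,0],"roll":0.3,"hand":28},
  {"offset":[0,0,0],"roll":0.4,"hand":28},
  {"offset":[0,0,0],"roll":0.5,"hand":28},
  {"offset":[0,0,0],"roll":0.6,"hand":28},
  {"offset":[0,0,0],"roll":0.7,"hand":28},
  {"offset":[0,0,0],"roll":0.8,"hand":28},
  {"offset":[0,0,0],"roll":0.9,"hand":28},
  {"offset":[0,0,0],"roll":1.0,"hand":28},
  {"offset":[0,0,0],"roll":1.1,"hand":28},
  {"offset":[0,0,0],"roll":1.2,"hand":28},
  {"offset":[0,0,0],"roll":1.3,"hand":28},
  {"offset":[0,0,0],"roll":1.38,"hand":28},
  {"offset":[0,0,0],"roll":1.421,"hand":28},
  {"offset":[0,0,0],"roll":1.421,"hand":28},
  {"offset":[0,0,0],"roll":1.421,"hand":28},
])

```text
clock: 14.82
tool_pos: [0.5685, -0.0998, 0.1568]
orientation: [180.0, 0.0, -179.9]
force: [-2.1, 1.5, -10.5]
opening: 0.0311
```

Run:
```python
from plant import ctrl
import numpy as np
o=ctrl.get_obs();print({k:np.round(o[k],4).tolist() for k in("clock","tool_pos","orientation","force","moment","opening")})
```

```text
{'clock': 14.8167, 'tool_pos': [0.5685, -0.0998, 0.1568], 'orientation': [179.9893, 0.0074, -179.8575], 'force': [-2.092, 1.5145, -10.5108], 'moment': [0.4065, 1.1184, -0.0026], 'opening': 0.0311}
```

Emit:
jog_arm([
  {"offset":[0,0,0.4],"roll":0,"hand":28},
  {"offset":[0,0,0.8],"roll":0,"hand":28},
  {"offset":[0,0,1.2],"roll":0,"hand":28},
  {"offset":[0,0,1.2],"roll":0,"hand":28},
  {"offset":[0,0,1.2],"roll":0,"hand":28},
])

```text
clock: 15.23
tool_pos: [0.5685, -0.0999, 0.1556]
orientation: [180.0, 0.0, -180.0]
force: [-3.2, 2.1, -10.0]
opening: 0.0311
```

Emit:
jog_arm([
  {"offset":[0,0,0.4],"roll":0,"hand":28},
  {"offset":[0,0,0.7],"roll":0,"hand":28},
  {"offset":[0,0,0.7],"roll":0,"hand":28},
  {"offset":[0,0,0.7],"roll":0,"hand":28},
])

```text
clock: 15.57
tool_pos: [0.5685, -0.0999, 0.1549]
orientation: [180.0, 0.0, 180.0]
force: [-2.2, 1.8, -9.1]
opening: 0.0314
```

In the notch and still hanging on the grip at 0.1549, which is below the 0.1561 ledge. I'll continue down to the floor, near 0.154.

Emit:
jog_arm([
  {"offset":[0,0,0.3],"roll":0,"hand":28},
  {"offset":[0,0,0.5],"roll":0,"hand":28},
  {"offset":[0,0,0.5],"roll":0,"hand":28},
  {"offset":[0,0,0.5],"roll":0,"hand":28},
])

```text
clock: 15.9
tool_pos: [0.5685, -0.0999, 0.1544]
orientation: [180.0, 0.0, 180.0]
force: [-2.0, 1.5, -10.4]
opening: 0.0315
```

Emit:
jog_arm([
  {"offset":[0,0,0.3],"roll":0,"hand":28},
  {"offset":[0,0,0.5],"roll":0,"hand":28},
  {"offset":[0,0,0.5],"roll":0,"hand":28},
  {"offset":[0,0,0.5],"roll":0,"hand":28},
])

```text
clock: 16.23
tool_pos: [0.5685, -0.0999, 0.154]
orientation: [-180.0, 0.0, 180.0]
force: [-4.2, 1.8, -7.8]
opening: 0.0313
```

Emit:
jog_arm([
  {"offset":[0,0,0.3],"roll":0,"hand":28},
  {"offset":[0,0,0.5],"roll":0,"hand":28},
  {"offset":[0,0,0.5],"roll":0,"hand":28},
  {"offset":[0,0,0.5],"roll":0,"hand":28},
])

```text
clock: 16.57
tool_pos: [0.5686, -0.1, 0.1538]
orientation: [-180.0, 0.0, 180.0]
force: [-4.4, 2.4, -4.3]
opening: 0.0314
```

Seated: z stalls and the pull is fading. A touch more, then open gently and wait.

Emit:
jog_arm([
  {"offset":[0,0,0.4],"roll":0,"hand":28},
  {"offset":[0,0,0.4],"roll":0,"hand":28},
  {"offset":[0,0,0.4],"roll":0,"hand":31},
  {"offset":[0,0,0.4],"roll":0,"hand":33},
  {"offset":[0,0,0.4],"roll":0,"hand":36},
  {"offset":[0,0,0.4],"roll":0,"hand":45},
  {"offset":[0,0,0.4],"roll":0,"hand":60},
  {"offset":[0,0,0.4],"roll":0,"hand":70},
  {"offset":[0,0,0.4],"roll":0,"hand":70},
  {"offset":[0,0,0.4],"roll":0,"hand":70},
  {"offset":[0,0,0.4],"roll":0,"hand":70},
  {"offset":[0,0,-30],"roll":0,"hand":70},
  {"offset":[0,0,-60],"roll":0,"hand":70},
  {"offset":[0,0,-90],"roll":0,"hand":70},
  {"offset":[0,0,-90],"roll":0,"hand":70},
])

```text
clock: 17.82
tool_pos: [0.5714, -0.1003, 0.2499]
orientation: [-180.0, 0.5, -180.0]
force: [0.8, 0.3, 1.0]
opening: 0.0699
```

Run:
```python
from plant import ctrl,cams
from h import *
o=ctrl.get_obs();print({k:np.round(o[k],4).tolist() for k in("clock","tool_pos","orientation","force","moment","opening","joint_pos")})
a=[]
for n in("scene","top"):
    s=cams.snapshot(n);np.savez(f"pics/{n}2.npz",**s)
s=load("scene2")
a=np.vstack([crop(s,205,145,100,72,5),crop(load("scene0"),205,155,100,48,5)]);cv2.imwrite("pics/s2.png",a[:600])
```

```text
{'clock': 17.8167, 'tool_pos': [0.5714, -0.1003, 0.2499], 'orientation': [-179.9513, 0.5426, -179.9557], 'force': [0.7795, 0.3256, 1.0032], 'moment': [0.014, -0.2225, -0.0542], 'opening': 0.0699, 'joint_pos': [9.437, 10.8853, -11.036, 0.1478, -67.5514, -99.4488]}
```

View pics/s2.png

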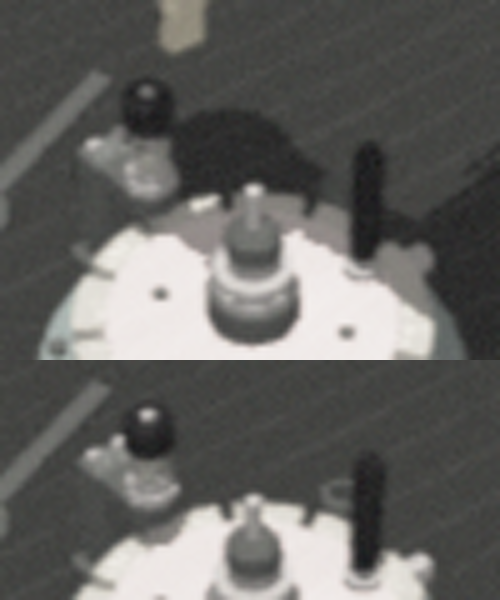

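The knob now stands about 3 px higher in the scene view and holds by itself. The holder and handle are undisturbed. Next I'll go above the handle with the jaws tangential.

Emit:
jog_arm([
  {"offset":[82,113,0],"roll":-0.12,"hand":70},
  {"offset":[82,113,0],"roll":-0.24,"hand":60},
  {"offset":[82,113,0],"roll":-0.36,"hand":50},
  {"offset":[82,113,0],"roll":-0.48,"hand":50},
  {"offset":[82,113,0],"roll":-0.6,"hand":50},
  {"offset":[82,113,0],"roll":-0.72,"hand":50},
  {"offset":[82,113,0],"roll":-0.84,"hand":50},
  {"offset":[82,113,0],"roll":-0.96,"hand":50},
  {"offset":[82,113,0],"roll":-1.08,"hand":50},
  {"offset":[82,113,0],"roll":-1.2,"hand":50},
  {"offset":[82,113,0],"roll":-1.32,"hand":50},
  {"offset":[82,113,0],"roll":-1.44,"hand":50},
  {"offset":[82,113,0],"roll":-1.5,"hand":50},
  {"offset":[82,113,0],"roll":-1.6,"hand":50},
  {"offset":[82,113,0],"roll":-1.7,"hand":50},
  {"offset":[82,113,0],"roll":-1.8,"hand":50},
  {"offset":[82,113,0],"roll":-1.9,"hand":50},
  {"offset":[82,113,0],"roll":-2.0,"hand":50},
  {"offset":[82,113,0],"roll":-2.1,"hand":50},
  {"offset":[82,113,0],"roll":-2.2,"hand":50},
])

```text
clock: 19.58
tool_pos: [0.4858, 0.0129, 0.242]
orientation: [179.9, 0.0, -53.7]
force: [-0.1, -0.6, 0.5]
opening: 0.0499
```

Emit:
jog_arm([
  {"offset":[0,0,0],"roll":-0.12,"hand":50},
  {"offset":[0,0,0],"roll":-0.24,"hand":50},
  {"offset":[0,0,0],"roll":-0.36,"hand":50},
  {"offset":[0,0,0],"roll":-0.48,"hand":50},
  {"offset":[0,0,0],"roll":-0.6,"hand":50},
  {"offset":[0,0,0],"roll":-0.72,"hand":50},
  {"offset":[0,0,0],"roll":-0.802,"hand":50},
  {"offset":[0,0,0],"roll":-0.802,"hand":50},
  {"offset":[0,0,0],"roll":-0.802,"hand":50},
])

```text
clock: 20.33
tool_pos: [0.486, 0.0129, 0.2424]
orientation: [180.0, 0.1, -8.2]
force: [0.3, -0.2, -0.3]
opening: 0.0501
```

Emit:
jog_arm([
  {"offset":[0,0,25],"roll":0,"hand":50},
  {"offset":[0,0,50],"roll":0,"hand":50},
  {"offset":[0,0,75],"roll":0,"hand":50},
  {"offset":[0,0,95],"roll":0,"hand":45},
  {"offset":[0,0,105],"roll":0,"hand":40},
  {"offset":[0,0,105],"roll":0,"hand":34},
  {"offset":[0,0,105],"roll":0,"hand":30},
  {"offset":[0,0,105],"roll":0,"hand":28},
  {"offset":[0,0,105],"roll":0,"hand":28},
  {"offset":[0,0,105],"roll":0,"hand":28},
])

```text
clock: 21.17
tool_pos: [0.4871, 0.0133, 0.1395]
orientation: [-179.9, -0.1, -8.0]
force: [0.6, -0.1, 0.3]
opening: 0.028
```

Emit:
jog_arm([
  {"offset":[0,0,105],"roll":0,"hand":26},
  {"offset":[0,0,0],"roll":0,"hand":25},
  {"offset":[0,0,0],"roll":0,"hand":25},
])

```text
clock: 21.42
tool_pos: [0.4869, 0.0127, 0.1375]
orientation: [179.7, 0.3, -8.0]
force: [2.4, 1.6, 3.6]
opening: 0.0254
```

That first row carried a wrong 105 mm z offset, so the tool may have dipped briefly. I'll check the state before going on.

Run:
```python
from plant import ctrl,cams
from h import *
o=ctrl.get_obs();print({k:np.round(o[k],4).tolist() for k in("clock","tool_pos","orientation","force","moment","opening","joint_pos","qvel")})
s=cams.snapshot("scene");np.savez("pics/scene3.npz",**s)
o=ctrl.get_obs();print({k:np.round(o[k],4).tolist() for k in("clock","tool_pos","force","moment")})
cv2.imwrite("pics/s3.png",crop(s,205,120,100,110,5))
```

```text
{'clock': 21.4167, 'tool_pos': [0.4869, 0.0127, 0.1375], 'orientation': [179.7281, 0.2733, -7.9542], 'force': [2.4014, 1.597, 3.5528], 'moment': [0.0329, -0.3293, 0.0263], 'opening': 0.0254, 'joint_pos': [24.7547, 8.3892, -30.2825, 0.1034, -51.7053, 57.2274], 'qvel': [-0.0082, -4.2998, 1.2243, 0.5358, 4.9723, 0.036]}
{'clock': 21.4667, 'tool_pos': [0.4878, 0.0133, 0.1386], 'force': [0.1483, 0.4058, 0.853], 'moment': [-0.024, 0.0288, 0.0336]}
```

View pics/s3.png

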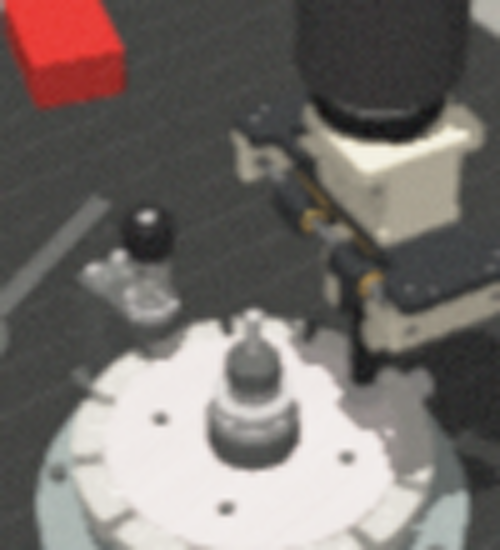

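All is in place: holder upright, knob up, handle between the fingers. I'll start the swing along an 80 mm arc.

Emit:
jog_arm([
  {"offset":[0,0,0],"roll":0,"hand":23},
  {"offset":[0,0,0],"roll":0,"hand":23},
  {"offset":[0,-2,0],"roll":0.025,"hand":23},
  {"offset":[0.1,-4,0],"roll":0.05,"hand":23},
  {"offset":[0.2,-6,0],"roll":0.075,"hand":23},
  {"offset":[0.4,-8,0],"roll":0.1,"hand":23},
  {"offset":[0.6,-10,0],"roll":0.125,"hand":23},
  {"offset":[0.9,-12,0],"roll":0.15,"hand":23},
  {"offset":[1.6,-15.9,0],"roll":0.2,"hand":23},
  {"offset":[1.6,-15.9,0],"roll":0.2,"hand":23},
])

```text
clock: 22.3
tool_pos: [0.4903, 0.0286, 0.1393]
orientation: [-179.9, -0.1, -19.6]
force: [0.1, 0.4, 0.5]
opening: 0.0229
```

Emit:
jog_arm([
  {"offset":[0.4,-8,0],"roll":0.1,"hand":23},
  {"offset":[0.9,-12,0],"roll":0.15,"hand":23},
  {"offset":[1.6,-15.9,0],"roll":0.2,"hand":23},
  {"offset":[2.5,-19.8,0],"roll":0.25,"hand":23},
  {"offset":[3.6,-23.6,0],"roll":0.3,"hand":23},
  {"offset":[4.8,-27.4,0],"roll":0.35,"hand":23},
  {"offset":[6.3,-31.2,0],"roll":0.4,"hand":23},
  {"offset":[8.0,-34.8,0],"roll":0.45,"hand":23},
  {"offset":[9.8,-38.4,0],"roll":0.5,"hand":23},
])

```text
clock: 23.05
tool_pos: [0.5117, 0.0607, 0.1391]
orientation: [180.0, -0.0, -48.2]
force: [0.1, -4.3, 2.1]
opening: 0.0231
```

Run:
```python
from plant import ctrl,cams
from h import *
o=ctrl.get_obs();print({k:np.round(o[k],4).tolist() for k in("clock","tool_pos","orientation","force","moment","opening")})
s=cams.snapshot("scene");np.savez("pics/scene4.npz",**s)
cv2.imwrite("pics/s4.png",crop(s,205,120,100,140,4))
```

```text
{'clock': 23.05, 'tool_pos': [0.5117, 0.0607, 0.1391], 'orientation': [179.9736, -0.0173, -48.1727], 'force': [0.1218, -4.277, 2.1145], 'moment': [-1.6087, 0.5779, 0.0036], 'opening': 0.0231}
```

View pics/s4.png

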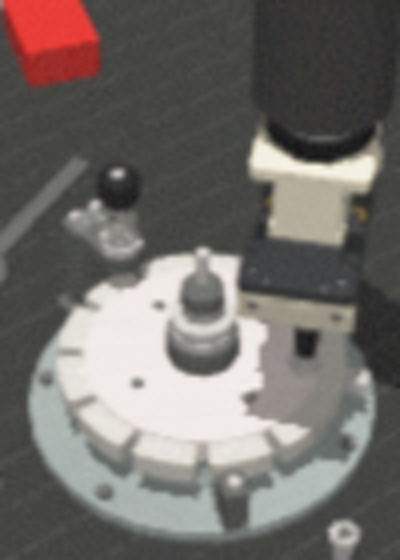

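The turntable follows at about 4 N. I'll continue the arc.

Emit:
jog_arm([
  {"offset":[0.1,-4,0],"roll":0.05,"hand":23},
  {"offset":[0.4,-8,0],"roll":0.1,"hand":23},
  {"offset":[0.9,-12,0],"roll":0.15,"hand":23},
  {"offset":[1.6,-15.9,0],"roll":0.2,"hand":23},
  {"offset":[2.5,-19.8,0],"roll":0.25,"hand":23},
  {"offset":[3.6,-23.6,0],"roll":0.3,"hand":23},
  {"offset":[4.8,-27.4,0],"roll":0.35,"hand":23},
  {"offset":[6.3,-31.2,0],"roll":0.4,"hand":23},
  {"offset":[8.0,-34.8,0],"roll":0.45,"hand":23},
  {"offset":[9.8,-38.4,0],"roll":0.5,"hand":23},
  {"offset":[9.8,-38.4,0],"roll":0.5,"hand":23},
])

```text
clock: 24.02
tool_pos: [0.5476, 0.0799, 0.1388]
orientation: [-179.9, 0.0, -76.8]
force: [-0.1, 0.5, 0.1]
opening: 0.0228
```

Emit:
jog_arm([
  {"offset":[0.1,-4,0],"roll":0.05,"hand":23},
  {"offset":[0.4,-8,0],"roll":0.1,"hand":23},
  {"offset":[0.9,-12,0],"roll":0.15,"hand":23},
  {"offset":[1.6,-15.9,0],"roll":0.2,"hand":23},
  {"offset":[2.0,-17.8,0],"roll":0.225,"hand":23},
  {"offset":[2.5,-19.8,0],"roll":0.25,"hand":23},
  {"offset":[3.0,-21.7,0],"roll":0.275,"hand":23},
  {"offset":[3.6,-23.6,0],"roll":0.3,"hand":23},
  {"offset":[3.6,-23.6,0],"roll":0.3,"hand":23},
])

```text
clock: 24.77
tool_pos: [0.5717, 0.0819, 0.1384]
orientation: [-180.0, 0.0, -94.0]
force: [-1.6, -0.1, 0.6]
opening: 0.0233
```

Run:
```python
from plant import ctrl,cams
from h import *
o=ctrl.get_obs();print({k:np.round(o[k],4).tolist() for k in("clock","tool_pos","orientation","force","moment","opening")})
p=o["tool_pos"];c=np.array([.5652,.002]);d=np.array(p[:2])-c;print("r,ang",np.hypot(*d),np.degrees(np.arctan2(d[1],d[0])))
for n in("scene","top"):
    s=cams.snapshot(n);np.savez(f"pics/{n}5.npz",**s)
cv2.imwrite("pics/s5.png",crop(load("scene5"),225,160,80,100,6))
```

```text
{'clock': 24.7667, 'tool_pos': [0.5717, 0.0819, 0.1384], 'orientation': [-179.9655, 0.0223, -94.0187], 'force': [-1.5765, -0.064, 0.6132], 'moment': [-0.2183, 0.6795, -0.0178], 'opening': 0.0233}
r,ang 0.08015546146314398 85.37875327880957
```

View pics/s5.png

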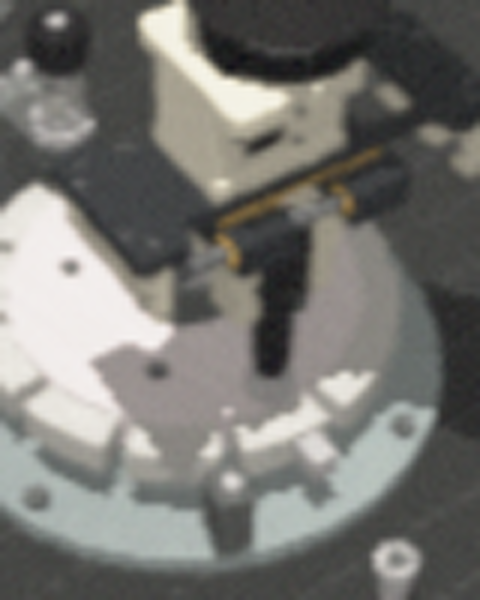

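The lug (318,450) is about 15° from the stop (232,490). I'll close most of the gap, then creep.

Emit:
jog_arm([
  {"offset":[0.1,-3.2,0],"roll":0.04,"hand":23},
  {"offset":[0.3,-6.4,0],"roll":0.08,"hand":23},
  {"offset":[0.5,-8.8,0],"roll":0.11,"hand":23},
  {"offset":[0.8,-11.2,0],"roll":0.14,"hand":23},
  {"offset":[1.0,-12.7,0],"roll":0.16,"hand":23},
  {"offset":[1.0,-12.7,0],"roll":0.16,"hand":23},
  {"offset":[1.0,-12.7,0],"roll":0.16,"hand":23},
])

```text
clock: 25.45
tool_pos: [0.5841, 0.0801, 0.1383]
orientation: [-180.0, 0.0, -103.1]
force: [-1.7, -0.1, 0.2]
opening: 0.023
```

Emit:
jog_arm([
  {"offset":[0,-0.5,0],"roll":0.006,"hand":23},
  {"offset":[0,-1,0],"roll":0.012,"hand":23},
  {"offset":[0,-1.5,0],"roll":0.018,"hand":23},
  {"offset":[0,-1.5,0],"roll":0.018,"hand":23},
])

```text
clock: 25.78
tool_pos: [0.5853, 0.0797, 0.1383]
orientation: [180.0, 0.0, -104.2]
force: [-2.7, 0.5, 0.3]
opening: 0.0229
```

Emit:
jog_arm([
  {"offset":[0,-0.5,0],"roll":0.006,"hand":23},
  {"offset":[0,-1,0],"roll":0.012,"hand":23},
  {"offset":[0,-1,0],"roll":0.012,"hand":23},
])

```text
clock: 26.03
tool_pos: [0.5864, 0.0794, 0.1383]
orientation: [-180.0, 0.0, -104.9]
force: [-2.0, 1.5, -0.2]
opening: 0.0232
```

Emit:
jog_arm([
  {"offset":[0,-0.5,0],"roll":0.006,"hand":23},
  {"offset":[0,-1,0],"roll":0.012,"hand":23},
  {"offset":[0,-1.3,0],"roll":0.016,"hand":23},
  {"offset":[0,-1.3,0],"roll":0.016,"hand":23},
])

```text
clock: 26.37
tool_pos: [0.5877, 0.079, 0.1383]
orientation: [-180.0, 0.0, -105.8]
force: [-2.8, 1.5, -0.2]
opening: 0.0229
```

Emit:
jog_arm([
  {"offset":[0,-0.5,0],"roll":0.006,"hand":23},
  {"offset":[0,-1,0],"roll":0.012,"hand":23},
  {"offset":[0,-1,0],"roll":0.012,"hand":23},
])

```text
clock: 26.62
tool_pos: [0.5886, 0.0787, 0.1383]
orientation: [-180.0, 0.0, -106.5]
force: [-3.2, 2.7, -2.0]
opening: 0.0232
```

Emit:
jog_arm([
  {"offset":[0,-0.5,0],"roll":0.006,"hand":23},
  {"offset":[0,-1,0],"roll":0.012,"hand":23},
  {"offset":[0,-1,0],"roll":0.012,"hand":23},
])

```text
clock: 26.87
tool_pos: [0.5896, 0.0784, 0.1383]
orientation: [-180.0, 0.0, -107.2]
force: [-1.7, 2.9, -2.0]
opening: 0.0231
```

Emit:
jog_arm([
  {"offset":[0,-0.5,0],"roll":0.006,"hand":23},
  {"offset":[0,-0.8,0],"roll":0.01,"hand":23},
  {"offset":[0,-0.8,0],"roll":0.01,"hand":23},
])

```text
clock: 27.12
tool_pos: [0.5903, 0.0782, 0.1383]
orientation: [-180.0, 0.0, -107.7]
force: [-1.7, 0.9, -0.6]
opening: 0.0235
```

Emit:
jog_arm([
  {"offset":[0,-0.5,0],"roll":0.006,"hand":23},
  {"offset":[0,-1,0],"roll":0.012,"hand":23},
  {"offset":[0,-1,0],"roll":0.012,"hand":23},
])

```text
clock: 27.37
tool_pos: [0.5912, 0.0778, 0.1383]
orientation: [180.0, -0.0, -108.4]
force: [-3.2, 2.1, -1.6]
opening: 0.0229
```

Emit:
jog_arm([
  {"offset":[0,-0.5,0],"roll":0.006,"hand":23},
  {"offset":[0,-0.8,0],"roll":0.01,"hand":23},
  {"offset":[0,-0.8,0],"roll":0.01,"hand":23},
])

```text
clock: 27.62
tool_pos: [0.5917, 0.0776, 0.1383]
orientation: [180.0, -0.0, -109.0]
force: [-4.2, 2.1, -1.3]
opening: 0.0232
```

Run:
```python
from plant import ctrl,cams
from h import *
o=ctrl.get_obs();print({k:np.round(o[k],4).tolist() for k in("clock","tool_pos","orientation","force","moment","opening")})
for n in("scene","top"):
    s=cams.snapshot(n);np.savez(f"pics/{n}6.npz",**s)
cv2.imwrite("pics/s6.png",np.hstack([crop(load("scene6"),235,210,60,50,6),crop(load("top6"),215,150,60,50,6)]))
```

```text
{'clock': 27.6167, 'tool_pos': [0.5917, 0.0776, 0.1383], 'orientation': [179.9696, -0.0129, -108.9927], 'force': [-4.2052, 2.0876, -1.3218], 'moment': [0.7557, 1.5781, -0.0084], 'opening': 0.0232}
```

View pics/s6.png

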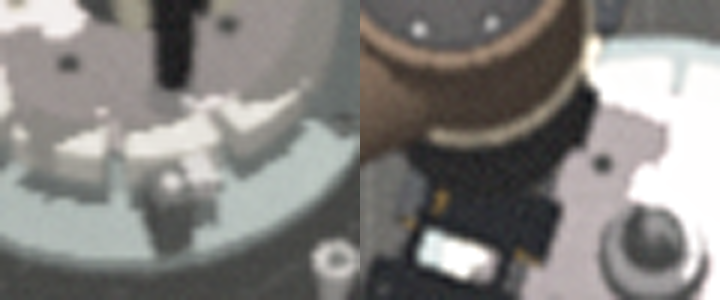

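The lug now sits right at the stop and the force is starting to rise. A few finer steps to confirm contact.

Emit:
jog_arm([
  {"offset":[0,-0.3,0],"roll":0.004,"hand":23},
  {"offset":[0,-0.6,0],"roll":0.007,"hand":23},
  {"offset":[0,-0.6,0],"roll":0.007,"hand":23},
  {"offset":[0,-0.6,0],"roll":0.007,"hand":23},
])

```text
clock: 28.05
tool_pos: [0.5917, 0.0775, 0.1383]
orientation: [179.9, -0.0, -109.4]
force: [-6.6, 3.1, 0.4]
opening: 0.023
```

Emit:
jog_arm([
  {"offset":[0,-0.3,0],"roll":0,"hand":23},
  {"offset":[0,-0.3,0],"roll":0,"hand":23},
  {"offset":[0,-0.3,0],"roll":0,"hand":23},
])

```text
clock: 28.3
tool_pos: [0.5917, 0.0775, 0.1383]
orientation: [179.9, -0.0, -109.4]
force: [-8.3, 4.7, 1.7]
opening: 0.0234
```

Solid on the stop at about 9.5 N with no further motion. I'll relax, open, and lift clear.

Emit:
jog_arm([
  {"offset":[0,0.5,0],"roll":0,"hand":23},
  {"offset":[0,1,0],"roll":0,"hand":24},
  {"offset":[0,1,0],"roll":0,"hand":30},
  {"offset":[0,1,0],"roll":0,"hand":40},
  {"offset":[0,1,0],"roll":0,"hand":50},
  {"offset":[0,1,0],"roll":0,"hand":50},
  {"offset":[0,1,0],"roll":0,"hand":50},
  {"offset":[0,1,-20],"roll":0,"hand":50},
  {"offset":[0,1,-45],"roll":0,"hand":50},
  {"offset":[0,1,-75],"roll":0,"hand":50},
  {"offset":[0,1,-105],"roll":0,"hand":50},
  {"offset":[0,1,-120],"roll":0,"hand":50},
])

```text
clock: 29.3
tool_pos: [0.5933, 0.0778, 0.2626]
orientation: [-179.7, 0.1, -109.3]
force: [1.7, -0.8, 0.4]
opening: 0.0503
```

Emit:
jog_arm([
  {"offset":[-30,0,-20],"roll":0,"hand":50},
  {"offset":[-70,0,-40],"roll":0,"hand":50},
  {"offset":[-110,0,-50],"roll":0,"hand":50},
  {"offset":[-150,0,-50],"roll":0,"hand":50},
  {"offset":[-180,0,-50],"roll":0,"hand":50},
  {"offset":[-180,0,-50],"roll":0,"hand":50},
  {"offset":[-180,0,-50],"roll":0,"hand":50},
])

```text
clock: 29.88
tool_pos: [0.6516, 0.2492, 0.3069]
orientation: [179.9, -0.1, -109.3]
force: [-0.2, 0.1, 0.5]
opening: 0.0497
```

Run:
```python
from plant import ctrl,cams
from h import *
o=ctrl.get_obs();print({k:np.round(o[k],4).tolist() for k in("clock","tool_pos","force","qvel")})
for n in("scene","top"):
    s=cams.snapshot(n);np.savez(f"pics/{n}7.npz",**s)
cv2.imwrite("pics/s7.png",np.hstack([crop(load("scene7"),195,150,110,110,3.6),crop(load("top7"),215,145,110,110,3.6)]))
```

```text
{'clock': 29.8833, 'tool_pos': [0.6516, 0.2492, 0.3069], 'force': [-0.1656, 0.0503, 0.5181], 'qvel': [-1.6262, -1.945, -1.6458, 0.1947, -0.0361, 0.4052]}
```

View pics/s7.png

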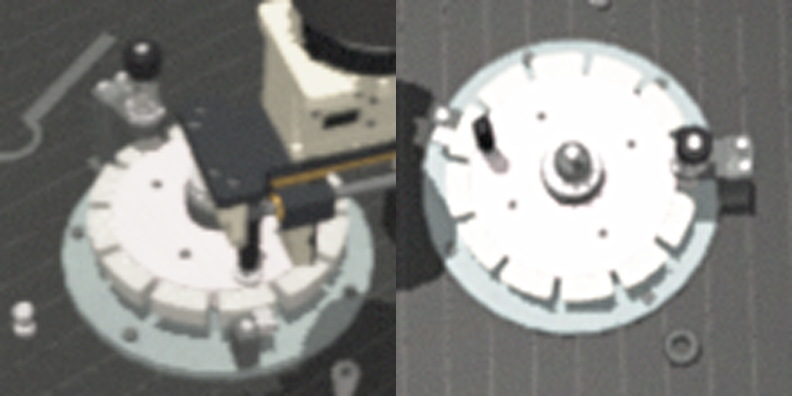

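Both views show the lug against the stop. The knob is raised, the holder stands upright, and the gripper is clear (scene: stop at 250,335; top: lug and stop at 440,120). I'll hand it in.

```bash
python3 -c "
from plant import order
print(order.close_job())"
```

```text
the job is handed in; nothing more can be done
None
```

The plunger is parked in its rest notch, the turntable is against its stop, and the job is handed in at about 30 s. No verdict was reported.

- **Plunger:** I lifted it until it came up solid, about 14.3 mm up, where the pull rose from 10.5 to 14.9 N. I backed off about 0.9 mm and turned the knob a quarter turn clockwise with no resisting moment. Then I eased it into the notch, about 10.3 mm up, until the floor took the load, and released it. Later pictures show the knob still raised.
- **Turntable:** I pushed it clockwise by the handle about 102°, at 2–5 N. The lug met the stop with the tool stalled and about 9.5 N at the handle. I then relaxed, opened and lifted clear.
- **Last checks:** Both cameras show the lug against the stop, the knob up, the tool holder upright and the gripper clear, with wrist force near zero. I judged lug contact from the stall and the pictures, not by measuring the 2 mm gap. I compared the positions of the other bench items only by eye.
- **One slip:** A wrong z offset in one row at the handle commanded a brief drop of up to 42 mm before it was reversed. The force at the end of that move was about 5 N at most, and a picture straight after showed nothing disturbed. The peak during the dip was not recorded.

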